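# Set the mandarin on the egg cup and hold the peeler ready over it

## Task

Get ready to peel the mandarin: set it on top of the tall egg cup so that it rests there by itself, then draw the peeler out of the utensil block. Finish while still holding the peeler raised in the gripper, blade end down and slanted at about 45 degrees, with the blade end straight above the middle of the mandarin, about 3 cm clear of it and never touching it. Leave the spoon and the brush in the block and everything else where it stands.

Things in the scene. Friction and masses are not known exactly. Their poses are not given: they have to be found in the camera images.
- mandarin_center (a point): centre of the loose mandarin, an orange slightly flattened ball 61 x 60 mm across and 50 mm high, 25 mm above the worktop at the start; the only fruit here
- eggcup_rim (a point): centre of the open mouth of the fixed white egg cup (a small pedestal cup: 62 mm high, mouth outside 54 mm and inside about 46 mm across, hollow about 17 mm deep, foot 72 mm across). The point lies level with the rim, 62 mm above the worktop. A mandarin resting in the mouth has its centre about 22 mm above this point and its top about 47 mm above it
- block: fixed wooden utensil block 184 x 70 mm, 83 mm high, with three rectangular slots (25 x 31 mm, 71 mm deep) open at the top, in a row along its x axis at x = -55, 0 and 55 mm. Origin at the centre of its underside, x along its length, z up; it may stand turned. Wall cabinets with knobs hang over the back of the worktop, from about 0.46 m up and beyond about x = 0.6 m: keep the wrist in front of them
- peeler_grip (a point): a point in the middle of the handle of the loose peeler (dark green handle, 170 mm long in all, 80 g), 30 mm from the handle's end. It stands blade down in one of the slots, with about 95 mm of the handle above the block. x axis: along the peeler towards the blade (so it points down at the start, leaning by up to about 12 degrees); y: across the handle's 25 mm width, which lies about along the block's y axis; z: across its thickness of 17 mm
- peeler_tip (a point): the blade end of the same peeler, 140 mm from peeler_grip along its x axis and 5.5 mm from it along -z; same axes. The blade is 14 mm wide and 6 mm thick
- spoon: wooden spoon 168 mm long, standing bowl up in another slot; round handle 12 mm, head 34 mm across; leave it. Origin level with its lower end, 8.5 mm beside its axis; z along it
- brush: pastry brush 162 mm long with a flat wooden handle, standing bristles up in the third slot; head 32 mm wide; leave it. Origin level with its lower end, 8.5 mm beside its axis; z along it
- cup: loose white cup with a handle, 95 x 124 mm, 57 mm high, behind the work; leave it. Origin at its underside
- jam: loose jam jar 65 mm across, 94 mm high, behind the work; leave it. Origin at its underside
- shaker: loose glass shaker with a grey cap, 44 mm across, 90 mm high, behind the work; leave it. Origin at its underside
Not all that is in view belongs to the job. What is shaped like the part that bears peeler_grip but red is not meant.

How it is judged:
By the outcome, as a careful person would: the job done as asked, in the order asked, and still so for the second after the job is handed in, while the arm keeps its last pose, push and grip.
It also fails if it takes over 51 s, if anything falls off the work surface, if the arm or the gripper's body presses on something with over 40 N, if the wrist force passes 120 N, or if a joint passes its speed limit or range.

## Robot

A 6-joint arm with a two-finger parallel gripper is mounted at the origin on a cart in front of the work surface, level with it; the furniture and walls round the work are solid. World frame = base frame: x ahead of the robot, y to its left, z up, the work surface at z = 0. Lengths are in m, angles in rad, forces in N, time in s.
With the tool pointing down it reaches from about 0.325 to 0.775 m from the base axis. Payload 5.5 kg.
Tool frame: the origin (TCP) lies on the centre line of the jaws, within the pads' length; the fingertips stand 22 mm ahead of it and the grasp point (between the pads) lies 3 mm ahead of it (nose_length is the distance from the TCP to the fingertips, in m); z points along the fingers, y is the line along which they close (so a half turn about z gives the same grasp; the last joint's range is limited). The gripper opens to 88 mm and grips with 3 to 60 N. Pads are 20 mm wide; open, the fingers measure 115 mm over their backs; the gripper's body (75 mm by 178 mm) begins 61 mm behind the grasp point.
Start: joints at [-1.209, 0.091, 1.231, -0, 1.82, -0.057], TCP at [0.244, -0.548, 0.245] pointing down, gripper open.
Joint ranges: [-2.87, 2.87], [-0.86, 2.18], [0.17, 2.46], [-1.51, 4.65], [0.06, 2.69], [-2.65, 2.65]. Speed limits (rad/s): [2.57, 2.57, 3.01, 3.14, 3.14, 3.14].

## Interface

Orientations are given as a rotation vector (axis times angle).
In Python, from bench import * gives the robot as it stands.
- The arm moves only by the tool play_rows, never from a script. Its arguments are lists of equal length, an entry for each row: "linear": the shift along the tool's x, y, z in mm, a list of three; "twist": the turn about the tool's z in rad; "claw": the gripper command: -1 is fully open, 1 is shut, values between are in proportion. In form: {"linear": [[tx, ty, tz], ...], "twist": [twist, ...], "claw": [claw, ...]}. A call has 1 to 10 rows; each row shifts and turns the commanded pose from where the row before left it, along the tool's axes as they then stand; what a row does not reach is not made up. A row lasts 1/10 s, in which the tool goes at most 50 mm and 8.59 degrees, less where a joint would pass 70% of its speed; a pose out of reach is approached as far as the arm can. A call is refused whole if a number of a shift passes 50 or a number of a turn 0.15, either way. A call with a gripper value outside its range is refused whole. The fingers move at their own pace and stop on an object; the grip force is fixed at half the most. Time passes only in rows, so rows that do not move let the fingers close. It gives the time, the measured TCP pose, the force, the opening and the grip force at its end, in the units of the state.
- sense(): the state, without advancing time (a new reading comes with each control period).
- snapshot(name): name is "scene" or "top" or "wrist"; returns a dict with "pixels" (400x640x3 uint8, red, green, blue), "z_map" (400x640 float32, m along the optical axis (not along the pixel's ray), 0 where there is no reading), "fovy" (degrees; the focal length in pixels is half the picture's height over the tangent of half this angle, whatever the lens; pixels are square), "cx", "cy" (the principal point, pixels), "k1" (the pictures are not rectified: a ray, as slopes to the right and down, at radius r is drawn at 1 + k1 r^2 times it, then the intrinsics apply), "R" (3x3) and "t" (3): a world point X has camera coordinates R X + t; the wrist camera has in their place "hand_eye" (4x4, takes a point from camera to tool coordinates, whose origin is the TCP and whose axes are the flange's). Camera axes: x right, y down, z forward; pixel columns grow to the right and rows downward; lengths in m; the calibration is good to about 2 mm. A picture is of the moment at which its call begins: read the wrist's pose just before it.
- sign_off(): hands the job in; it is judged then, once.
Trained networks look in a picture, given as the dict that the camera call returned (one of the last four; its "shot" number tells which), for a name from the list of things; names that differ only in an ending like _2 or _b are one class to them, and where a whole thing is asked for, a point or a joint stands for the part that bears it (a point fixed in the world has none). Each returns a list of dicts, best first, with "confidence" (0 to 1); they miss things now and then, are a little off and sometimes report something else, mostly with a low value. They report only what shows in the picture. A call takes as long as a camera call. They do not tell look-alikes from the thing itself.
- boxes_of(thing, picture): "at" ([x, y, z] in m, in world coordinates, good to about 4 mm: the middle of the surface that is visible of it).
- silhouettes(thing, picture): "mask" (400x640 bool, what is visible of it).
- tip_of(thing, picture): "at" ([x, y, z] in m, in world coordinates, good to about 4 mm: a listed point, or the origin of a listed thing).
The state is a dict: "time_s": time; "joint_positions": joint angles; "joint_velocities": joint speeds; "tau": joint torques, N m; "tcp_pos": TCP position; "tcp_rot": TCP orientation; "force": force on the tool from outside, world axes, zero at the start; "torque": the same for the moment, N m; "width": opening from 0.0 (shut) to 1.0 (fully open); "grip_force": force on a finger pad.
Only numpy, scipy, OpenCV 4.12 (cv2) and the standard library are available. Lean on these libraries where they do the work, as an engineer would, in place of code of your own. Each camera call takes 0.05 s, during which the arm holds its last target. There are 200 camera calls.

## Working session

There is one attempt and no reset: what is moved stays moved. The work goes in short steps, Python scripts to look and compute and a tool call to move; the robot and the scene stay as the last step left them, time stands still between calls to the robot, and variables do not carry over. Pictures are saved under pics/ and viewed, at most 10 in all, crops included, and the job is handed in when it is done.

Besides the shell and the picture viewer there is one more tool, called after ">>>" as name([rows], argument=value, ...), one row to a line, values as JSON. play_rows: Moves the arm, as the interface text tells. Its arguments: {"type":"object","properties":{"linear":{"type":"array","items":{"type":"array","items":{"type":"number"}}},"twist":{"type":"array","items":{"type":"number"}},"claw":{"type":"array","items":{"type":"number"}}},"required":["linear","twist","claw"]}

```bash
mkdir -p pics; ls
cat > h.py <<'E'
from bench import *
import numpy as np, cv2
from scipy.spatial.transform import Rotation as Ro
def save(p,n,crop=None,s=1):
    im=p["pixels"][:,:,::-1]
    if crop: im=im[crop[1]:crop[3],crop[0]:crop[2]]
    cv2.imwrite("pics/"+n,cv2.resize(im,None,fx=s,fy=s))
def cam(p):
    f=200/np.tan(np.radians(p["fovy"])/2); return f
def world(p,st=None):
    f=cam(p); v,u=np.mgrid[0:400,0:640].astype(float)
    x=(u-p["cx"])/f; y=(v-p["cy"])/f; a,b=x.copy(),y.copy()
    for _ in range(8):
        k=1+p["k1"]*(a*a+b*b); a,b=x/k,y/k
    z=p["z_map"]; C=np.stack([a*z,b*z,z],-1)
    if "R" in p: W=(C-np.array(p["t"]))@np.array(p["R"])
    else:
        H=np.array(p["hand_eye"]); T=C@H[:3,:3].T+H[:3,3]
        W=T@Ro.from_rotvec(st["tcp_rot"]).as_matrix().T+np.array(st["tcp_pos"])
    W[z<=0]=np.nan
    return W
E
python3 - <<'E'
from h import *
np.set_printoptions(precision=4,suppress=True)
st=sense(); print(st["tcp_pos"],st["tcp_rot"],st["width"],st["time_s"])
for c in ("scene","top"):
    p=snapshot(c); save(p,c+".png",s=1.25)
    for t in ("mandarin_center","eggcup_rim","block","peeler_grip","peeler_tip","spoon","brush","cup","jam","shaker"):
        print(c,t,[(np.round(d["at"],4),round(d["confidence"],2)) for d in tip_of(t,p)][:3])
E
```

```text
pics
[ 0.2439 -0.5479  0.2435] [-3.0711 -0.6527  0.0004] 1.0021908761820375 0.0
scene mandarin_center [(array([0.4828, 0.166 , 0.0254]), 0.77)]
scene eggcup_rim [(array([0.4844, 0.0016, 0.0621]), 0.5)]
scene block [(array([ 0.4556, -0.2658,  0.    ]), 0.57)]
scene peeler_grip [(array([ 0.4351, -0.2342,  0.149 ]), 0.67), (array([0.3398, 0.3592, 0.0058]), 0.66)]
scene peeler_tip []
scene spoon []
scene brush []
scene cup [(array([ 0.6066,  0.1204, -0.0006]), 0.84)]
scene jam [(array([ 0.6403, -0.1185,  0.0042]), 0.89)]
scene shaker [(array([ 0.6406, -0.0151,  0.0002]), 0.68), (array([ 0.4838, -0.0003,  0.0626]), 0.51)]
top mandarin_center [(array([0.4912, 0.1663, 0.0247]), 0.83)]
top eggcup_rim [(array([0.4826, 0.0016, 0.0625]), 0.92)]
top block [(array([ 0.4537, -0.2643,  0.0009]), 0.76)]
top peeler_grip [(array([0.3425, 0.3612, 0.0055]), 0.57), (array([ 0.4447, -0.2375,  0.1484]), 0.45)]
top peeler_tip [(array([0.2872, 0.235 , 0.0099]), 0.62)]
top spoon [(array([ 0.4549, -0.2597,  0.0144]), 0.58)]
top brush [(array([ 0.4774, -0.3104,  0.0124]), 0.71), (array([ 0.6367, -0.0125, -0.0028]), 0.39)]
top cup [(array([ 0.6061,  0.1203, -0.0023]), 0.58)]
top jam [(array([ 0.6433, -0.1241,  0.0018]), 0.9)]
top shaker [(array([ 0.6377, -0.0121, -0.0023]), 0.67), (array([ 0.4528, -0.2613,  0.0141]), 0.22)]
```

View pics/scene.png

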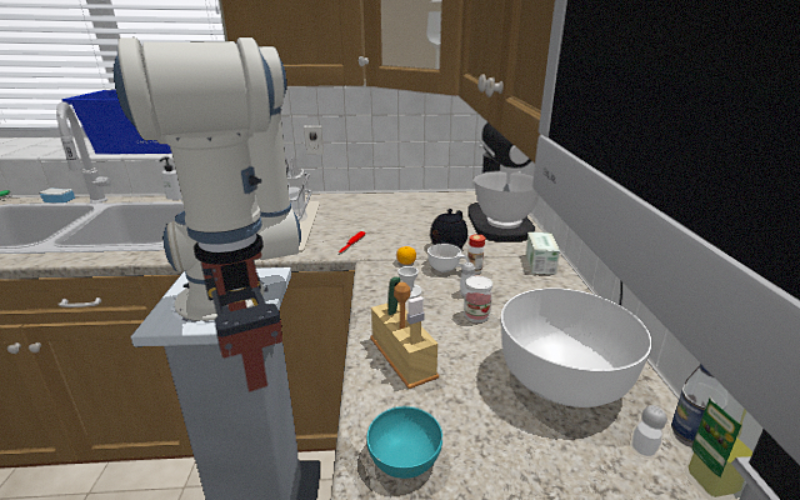

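View pics/top.png

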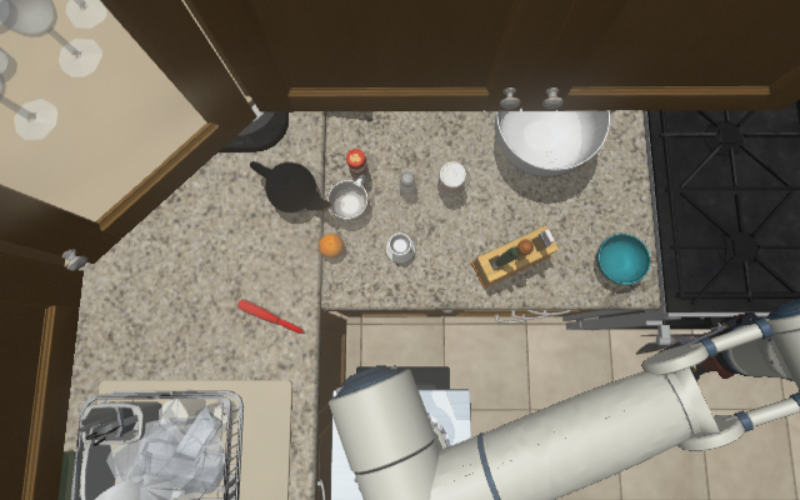

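The scene picture shows the block with the green peeler at (395,295), the spoon at (403,305) and the brush at (415,315), with the peeler in the end slot nearest the egg cup. The top picture shows the mandarin at (331,245), the egg cup at (400,247) and the red decoy at (270,315). I'll refine these from the masks and depth.

Run:
```python
from h import *
np.set_printoptions(precision=4,suppress=True)
st=sense(); print(Ro.from_rotvec(st["tcp_rot"]).as_matrix())
for c in ("scene","top"):
    p=snapshot(c); W=world(p)
    for t in ("mandarin_center","block","peeler_grip","spoon","brush"):
        for d in silhouettes(t,p)[:2]:
            m=d["mask"]; P=W[m]; P=P[~np.isnan(P[:,0])]
            if len(P)<10: continue
            print(c,t,round(d["confidence"],2),len(P),np.median(P,0),np.percentile(P,2,axis=0),np.percentile(P,98,axis=0))
            if t=="block":
                Q=P[abs(P[:,2]-.083)<.004]; print(" rect",cv2.minAreaRect((Q[:,:2]*1000).astype(np.float32)))
            if t=="mandarin_center":
                from scipy.optimize import least_squares
                s=np.array([.0305,.0305,.025]); r=least_squares(lambda q:np.linalg.norm((P-q)/s,axis=1)-1,[.487,.166,.025],loss="soft_l1",f_scale=.05); print(" fit",r.x)
            if t in("peeler_grip","spoon") and P[:,2].max()>.1:
                Q=P[P[:,2]>.09]; 
                for lo in np.arange(.09,.18,.02):
                    q=Q[(Q[:,2]>=lo)&(Q[:,2]<lo+.02)]
                    if len(q): print("  z",lo,len(q),np.median(q,0),np.ptp(q,0))
```

```text
[[ 0.9136  0.4067 -0.    ]
 [ 0.4067 -0.9136 -0.    ]
 [-0.      0.     -1.    ]]
scene mandarin_center 0.55 172 [0.4832 0.1449 0.034 ] [0.4585 0.1349 0.0111] [0.509  0.1741 0.049 ]
 fit [0.4852 0.1659 0.0236]
scene block 0.72 2107 [ 0.4574 -0.3208  0.0559] [ 0.3951 -0.3595  0.0004] [ 0.5194 -0.2028  0.0826]
 rect ((456.37396240234375, -269.18096923828125), (62.30128479003906, 179.40016174316406), 25.34052085876465)
scene block 0.6 400 [ 0.4794 -0.3229  0.1348] [ 0.4653 -0.3294  0.0784] [ 0.4941 -0.3149  0.1721]
 rect ((480.92864990234375, -323.82647705078125), (20.107574462890625, 7.508419513702393), 11.917472839355469)
scene peeler_grip 0.49 210 [ 0.4388 -0.2413  0.1302] [ 0.4285 -0.2735  0.0811] [ 0.4505 -0.2259  0.1749]
  z 0.09 42 [ 0.4364 -0.2349  0.1003] [0.0185 0.0113 0.0194]
  z 0.11 42 [ 0.4365 -0.2391  0.1189] [0.0209 0.0135 0.0186]
  z 0.13 34 [ 0.4354 -0.2434  0.1387] [0.0193 0.0408 0.0191]
  z 0.15000000000000002 49 [ 0.4394 -0.2469  0.1624] [0.0204 0.0391 0.019 ]
  z 0.17 23 [ 0.4422 -0.2454  0.1731] [0.0176 0.0109 0.006 ]
scene spoon 0.66 299 [ 0.4556 -0.2738  0.1521]
[... 1158 characters left out ...]
44 0.0189]
  z 0.17 41 [ 0.4415 -0.2406  0.1765] [0.0207 0.0159 0.0108]
top peeler_grip 0.61 292 [0.3259 0.3298 0.0124] [0.288  0.244  0.0047] [0.3528 0.3801 0.0196]
top spoon 0.7 131 [ 0.4539 -0.2646  0.1736] [ 0.4408 -0.281   0.0859] [ 0.4705 -0.2524  0.1817]
  z 0.09 3 [ 0.4512 -0.2671  0.1036] [0.0049 0.0073 0.0088]
  z 0.11 1 [ 0.4521 -0.2656  0.1106] [0. 0. 0.]
  z 0.15000000000000002 39 [ 0.4492 -0.2576  0.1673] [0.0292 0.0288 0.014 ]
  z 0.17 85 [ 0.4554 -0.2671  0.1761] [0.0278 0.0338 0.0133]
top brush 0.69 144 [ 0.4759 -0.3143  0.1438] [ 0.4648 -0.3239  0.068 ] [ 0.4878 -0.3083  0.1775]
top brush 0.64 169 [ 0.4372 -0.2309  0.1443] [ 0.4281 -0.2479  0.056 ] [ 0.4519 -0.217   0.1799]
```

>>> play_rows([
  [13, -14, 0],
  [25, -27, 0],
  [25.5, -27.7, 0],
  [25.5, -27.7, 0],
  [25.5, -27.7, 0],
  [25.5, -27.7, 0],
  [25.5, -27.7, 0],
  [25.5, -27.7, 0],
  [25.5, -27.7, 0],
  [25.5, -27.7, 0],
], twist=[0, 0, 0, 0, 0, 0, 0, 0, 0, 0], claw=[-1, -1, -1, -1, -1, -1, -1, -1, -1, -1])

```text
time_s: 2.7
tcp_pos: [0.3585, -0.2084, 0.2449]
tcp_rot: [3.073, 0.652, 0.001]
force: [0.2, -0.3, 1.0]
width: 0.997
grip_force: 0.0
```

>>> play_rows([
  [25.5, -27.7, 0],
  [25.5, -27.7, 0],
  [25.5, -27.7, 0],
  [25.5, -27.7, 0],
  [25.5, -27.7, 0],
  [25.5, -27.7, 0],
  [25.5, -27.7, 0],
  [25.5, -27.7, 0],
  [25, -27.7, 0],
  [17, -18, 0],
], twist=[0, 0, 0, 0, 0, 0, 0, 0, 0, 0], claw=[-1, -1, -1, -1, -1, -1, -1, -1, -1, -1])

```text
time_s: 3.7
tcp_pos: [0.4746, 0.1367, 0.2446]
tcp_rot: [-3.072, -0.656, -0.0]
force: [-0.7, -0.0, -0.5]
width: 1.002
grip_force: 0.0
```

```bash
cat >> h.py <<'E'
def to_tool(st,target):
    return Ro.from_rotvec(st["tcp_rot"]).as_matrix().T@(np.array(target)-np.array(st["tcp_pos"]))*1000
E
python3 - <<'E'
from h import *
from scipy.optimize import least_squares
np.set_printoptions(precision=4,suppress=True)
st=sense(); p=snapshot("wrist"); W=world(p,st); save(p,"w1.png")
print(st["tcp_pos"],st["tcp_rot"],st["joint_positions"])
for d in silhouettes("mandarin_center",p)[:2]:
    P=W[d["mask"]]; P=P[~np.isnan(P[:,0])]; s=np.array([.0305,.0305,.025])
    r=least_squares(lambda q:np.linalg.norm((P-q)/s,axis=1)-1,[.487,.166,.025],loss="soft_l1",f_scale=.05); print(d["confidence"],len(P),r.x,to_tool(st,[*r.x[:2],.03]))
print(tip_of("mandarin_center",p),tip_of("eggcup_rim",p))
E
```

```text
[0.4746 0.1367 0.2446] [-3.072  -0.6556 -0.0003] [ 0.2113 -0.1947  1.5069  0.0004  1.8292  1.3617]
0.68 2568 [0.486  0.1678 0.0267] [ 23.1168 -23.6332 214.5661]
[{'at': [0.4902, 0.171, 0.0214], 'confidence': 0.8}] [{'at': [0.4838, 0.0019, 0.0625], 'confidence': 0.74}]
```

>>> play_rows([
  [12, -12, 10],
  [11, -11.5, 20],
  [0, 0, 35],
  [0, 0, 40],
  [0, 0, 40],
  [0, 0, 35],
  [0, 0, 20],
  [0, 0, 10],
  [0, 0, 4.5],
  [0, 0, 0],
], twist=[0, 0, 0, 0, 0, 0, 0, 0, 0, 0], claw=[-1, -1, -1, -1, -1, -1, -1, -1, -1, -1])

```text
time_s: 4.9
tcp_pos: [0.4861, 0.1651, 0.0305]
tcp_rot: [-3.073, -0.652, -0.001]
force: [-1.2, 0.7, 0.9]
width: 1.002
grip_force: 0.0
```

>>> play_rows([
  [0, 0, 0],
  [0, 0, 0],
  [0, 0, 0],
  [0, 0, 0],
  [0, 0, 0],
  [0, 0, 0],
  [0, 0, 0],
  [0, 0, 0],
], twist=[0, 0, 0, 0, 0, 0, 0, 0], claw=[0.5, 0.5, 0.5, 0.5, 0.5, 0.5, 0.5, 0.5])

```text
time_s: 5.7
tcp_pos: [0.4861, 0.1655, 0.0308]
tcp_rot: [-3.072, -0.653, -0.002]
force: [-1.5, 1.4, 5.8]
width: 0.663
grip_force: 30.0
```

>>> play_rows([
  [0, 0, -10],
  [0, 0, -30],
  [0, 0, -40],
  [0, 0, -20],
  [-9, 18.6, 0],
  [-15, 32.5, 0],
  [-15, 32.5, 0],
  [-15, 32.5, 0],
  [-15, 32.5, 0],
  [0, 0, 0],
], twist=[0, 0, 0, 0, 0, 0, 0, 0, 0, 0], claw=[0.5, 0.5, 0.5, 0.5, 0.5, 0.5, 0.5, 0.5, 0.5, 0.5])

```text
time_s: 6.7
tcp_pos: [0.4828, -0.0023, 0.1301]
tcp_rot: [3.073, 0.645, -0.002]
force: [-0.5, 0.1, 0.2]
width: 0.669
grip_force: 30.0
```

Run:
```python
from h import *
from scipy.optimize import least_squares
np.set_printoptions(precision=4,suppress=True)
for c in ("wrist","top","scene"):
    st=sense(); p=snapshot(c); W=world(p,st); 
    if c=="wrist": save(p,"w2.png"); print(st["tcp_pos"])
    for d in silhouettes("mandarin_center",p)[:1]:
        P=W[d["mask"]]; P=P[~np.isnan(P[:,0])]; s=np.array([.0305,.0305,.025])
        r=least_squares(lambda q:np.linalg.norm((P-q)/s,axis=1)-1,[.4835,.002,.125],loss="soft_l1",f_scale=.05); print(c,d["confidence"],len(P),r.x)
    print([(d["at"],d["confidence"]) for d in tip_of("mandarin_center",p)+tip_of("eggcup_rim",p)])
```

```text
[ 0.4828 -0.0023  0.1301]
wrist 0.81 10968 [ 0.4846 -0.0017  0.1258]
[([0.4878, -0.0014, 0.1207], 0.92), ([0.6411, -0.0182, 0.0025], 0.34)]
top 0.58 58 [0.4854 0.0008 0.1303]
[([0.4857, -0.0006, 0.1218], 0.49), ([0.4851, 0.0008, 0.0629], 0.59)]
scene 0.6 214 [ 0.6348 -0.0083  0.0567]
[([0.4842, 0.0009, 0.1251], 0.49), ([0.4858, 0.0018, 0.0626], 0.69)]
```

View pics/w2.png

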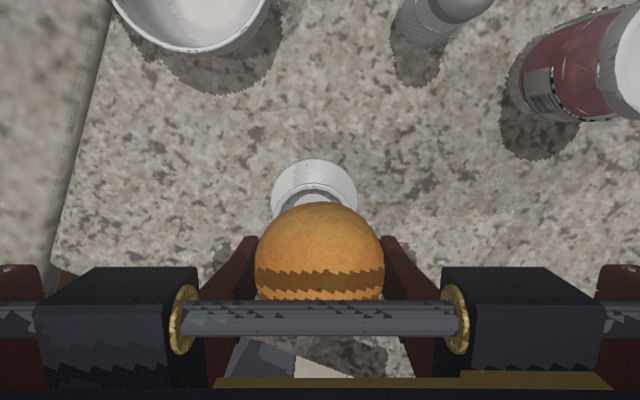

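The wrist view shows the mandarin held between the pads at (320,250), with the egg cup just behind and under it at (313,190).

>>> play_rows([
  [0, 0, 8],
  [0, 0, 8],
  [0, 0, 6],
  [0, 0, 0],
  [0, 0, 0],
], twist=[0, 0, 0, 0, 0], claw=[0.5, 0.5, 0.5, 0.5, 0.5])

```text
time_s: 7.8
tcp_pos: [0.483, 0.0013, 0.1077]
tcp_rot: [-3.073, -0.653, 0.001]
force: [0.9, -0.1, -0.8]
width: 0.662
grip_force: 30.0
```

Run:
```python
from h import *
np.set_printoptions(precision=4,suppress=True)
from scipy.optimize import least_squares
st=sense(); p=snapshot("wrist"); W=world(p,st); print(st["tcp_pos"])
P=W[silhouettes("mandarin_center",p)[0]["mask"]]; P=P[~np.isnan(P[:,0])]; s=np.array([.0305,.0305,.025])
r=least_squares(lambda q:np.linalg.norm((P-q)/s,axis=1)-1,[.4835,.002,.1],loss="soft_l1",f_scale=.05); print("mand",r.x)
p=snapshot("top"); W=world(p)
P=W.reshape(-1,3); k=(np.hypot(P[:,0]-.484,P[:,1]-.0015)<.045)&(abs(P[:,2]-.06)<.006); print("rim",k.sum(),P[k].min(0),P[k].max(0))
for c in("top","wrist","scene"):
    p=snapshot(c); print(c,[(d["at"],d["confidence"]) for d in tip_of("eggcup_rim",p)[:1]])
print(sense()["tcp_pos"])
```

```text
[0.483  0.0013 0.1077]
mand [0.4848 0.002  0.1034]
rim 16 [ 0.4575 -0.0185  0.056 ] [0.4642 0.0164 0.0651]
top [([0.4814, 0.0042, 0.0633], 0.61)]
wrist []
scene [([0.4873, 0.0025, 0.0621], 0.68)]
[0.4833 0.0014 0.1083]
```

>>> play_rows([
  [0, 0, 6],
  [0, 0, 6],
  [0, 0, 4],
  [0, 0, 2],
  [0, 0, 0],
  [0, 0, 0],
], twist=[0, 0, 0, 0, 0, 0], claw=[0.5, 0.5, 0.5, 0.5, 0.5, 0.5])

```text
time_s: 8.85
tcp_pos: [0.483, 0.0014, 0.0909]
tcp_rot: [3.073, 0.653, -0.0]
force: [-3.6, -0.7, 5.9]
width: 0.663
grip_force: 30.0
```

>>> play_rows([
  [0, 0, 0],
  [0, 0, 0],
  [0, 0, 0],
  [0, 0, 0],
  [0, 0, 0],
  [0, 0, 0],
  [0, 0, 0],
  [0, 0, 0],
], twist=[0, 0, 0, 0, 0, 0, 0, 0], claw=[-0.33, -0.38, -0.45, -0.55, -0.7, -0.9, -1, -1])

```text
time_s: 9.65
tcp_pos: [0.4832, 0.0014, 0.0901]
tcp_rot: [-3.073, -0.653, 0.0]
force: [0.2, -0.4, -0.2]
width: 1.0
grip_force: 0.0
```

>>> play_rows([
  [0, 0, -8],
  [0, 0, -20],
  [0, 0, -35],
  [0, 0, -40],
  [0, 0, -40],
  [0, 0, -17],
], twist=[0, 0, 0, 0, 0, 0], claw=[-1, -1, -1, -1, -1, -1])

```text
time_s: 10.25
tcp_pos: [0.484, 0.0014, 0.2556]
tcp_rot: [3.071, 0.653, 0.01]
force: [0.2, 0.6, -0.7]
width: 0.999
grip_force: 0.0
```

```bash
cat > m.py <<'E'
from h import *
from scipy.optimize import least_squares
np.set_printoptions(precision=4,suppress=True)
def mand(cs=("wrist","top","scene")):
  for c in cs:
    st=sense(); p=snapshot(c); W=world(p,st)
    for d in silhouettes("mandarin_center",p)[:1]:
        P=W[d["mask"]]; P=P[~np.isnan(P[:,0])]; s=np.array([.0305,.0305,.025])
        r=least_squares(lambda q:np.linalg.norm((P-q)/s,axis=1)-1,[.4835,.002,.085],loss="soft_l1",f_scale=.05); print(c,len(P),"mand",r.x)
E
python3 - <<'E'
from m import *
mand(); s=sense(); print(s["tcp_pos"],s["joint_positions"],s["time_s"])
E
```

```text
wrist 3209 mand [0.4837 0.002  0.0871]
top 264 mand [ 0.483  -0.0012  0.0869]
scene 251 mand [0.4836 0.0002 0.0839]
[0.4827 0.0015 0.2482] [-0.0675 -0.2212  1.5233  0.      1.8425  1.0845] 10.55
```

>>> play_rows([
  [-10, 14, 0],
  [-20, 29, 0],
  [-24, 34, 0],
  [-24, 34, 0],
  [-24, 34, 0],
  [-20, 29, 0],
  [-12.2, 17.2, 0],
  [-5, 9, 0],
  [0, 0, 0],
  [0, 0, 0],
], twist=[0, 0, 0, 0, 0, 0, 0, 0, -0.12, -0.143], claw=[-1, -1, -1, -0.14, -0.14, -0.14, -0.14, -0.14, -0.14, -0.14])

```text
time_s: 11.55
tcp_pos: [0.4373, -0.2378, 0.2487]
tcp_rot: [-2.956, -1.057, 0.002]
force: [0.2, 0.1, -0.3]
width: 0.57
grip_force: 0.0
```

>>> play_rows([
  [0, 0, 0],
  [0, 0, 0],
  [0, 0, 0],
  [0, 0, 0],
  [0, 0, 0],
  [0, 0, 0],
  [0, 0, 0],
  [0, 0, 0],
  [0, 0, 0],
  [0, 0, 0],
], twist=[-0.145, -0.145, -0.145, -0.145, -0.145, -0.145, -0.145, -0.145, -0.148, 0], claw=[-0.14, -0.14, -0.14, -0.14, -0.14, -0.14, -0.14, -0.14, -0.14, -0.14])

```text
time_s: 12.55
tcp_pos: [0.4375, -0.2373, 0.2491]
tcp_rot: [-1.707, -2.635, -0.0]
force: [0.2, 0.6, -0.1]
width: 0.57
grip_force: 0.0
```

Run:
```python
from m import *
st=sense(); p=snapshot("wrist"); W=world(p,st); save(p,"w3.png"); print(st["tcp_pos"],st["joint_positions"],st["width"]); R=Ro.from_rotvec(st["tcp_rot"]).as_matrix(); print(R)
for t in("peeler_grip","spoon"):
    for d in tip_of(t,p)[:2]: print(t,d["at"],d["confidence"])
    for d in silhouettes(t,p)[:1]:
        P=W[d["mask"]]; P=P[~np.isnan(P[:,0])]; T=(P-st["tcp_pos"])@R*1000
        for lo in np.arange(.08,.19,.015):
            k=(P[:,2]>=lo)&(P[:,2]<lo+.015)
            if k.sum()>5: print(t,round(lo,3),k.sum(),np.median(P[k],0),"tool lo/hi",np.percentile(T[k],3,axis=0)[:2],np.percentile(T[k],97,axis=0)[:2])
```

```text
[ 0.4375 -0.2373  0.2491] [-0.5655 -0.1815  1.4874  0.0003  1.8376 -0.9867] 0.5695784749042556
[[-0.4089  0.9126 -0.0014]
 [ 0.9126  0.4089  0.0012]
 [ 0.0017 -0.0008 -1.    ]]
peeler_grip [0.4377, -0.2343, 0.1454] 0.63
peeler_grip 0.08 57 [ 0.4331 -0.2176  0.0889] tool lo/hi [17.6632 -2.1365] [19.9329 10.3984]
peeler_grip 0.095 121 [ 0.4337 -0.2194  0.1038] tool lo/hi [13.7849 -5.0198] [18.7387 12.5003]
peeler_grip 0.11 196 [ 0.435  -0.2222  0.1181] tool lo/hi [ 9.8972 -6.1356] [16.1191 14.6301]
peeler_grip 0.125 245 [ 0.4366 -0.2252  0.1333] tool lo/hi [ 6.7179 -6.4831] [12.6754 15.3852]
peeler_grip 0.14 299 [ 0.4382 -0.2288  0.148 ] tool lo/hi [ 3.0559 -6.8362] [ 9.215 15.275]
peeler_grip 0.155 375 [ 0.4399 -0.2319  0.1629] tool lo/hi [-0.9856 -6.789 ] [ 5.3776 15.9114]
peeler_grip 0.17 582 [ 0.4427 -0.238   0.1765] tool lo/hi [-9.2387 -5.6983] [ 1.5805 14.6506]
spoon 0.08 34 [ 0.4913 -0.2863  0.0835] tool lo/hi [-88.6214  -4.2285] [-47.0925  30.2633]
spoon 0.095 16 [ 0.4763 -0.3103  0.1058] tool lo/hi [-83.6963  -2.7568] [-82.1956  15.19  ]
spoon 0.155 485 [ 0.4497 -0.2537  0.1654] tool lo/hi [-40.0495  -9.5521] [-17.7189  21.0895]
spoon 0.17 1217 [ 0.4549 -0.2629  0.1758] tool lo/hi [-44.4824  -6.6078] [-20.8091  17.9853]
```

View pics/w3.png

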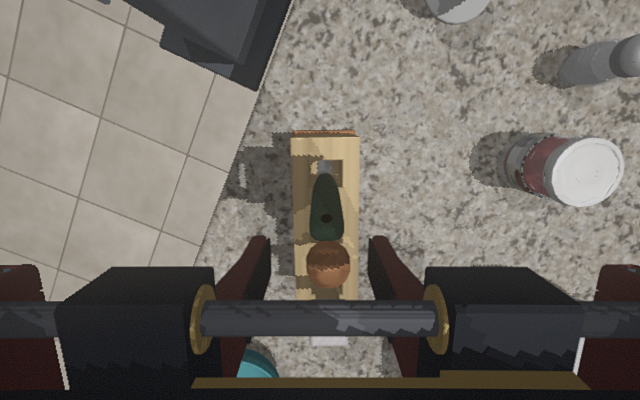

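The wrist view shows the green handle at (326,208), leaning towards the spoon head at (328,263). The end slot's opening is at (335,168). I'm shifting 4 mm along tool y and descending.

>>> play_rows([
  [0, 4, 10],
  [0, 0, 20],
  [0, 0, 25],
  [0, 0, 20],
  [0, 0, 15],
  [0, 0, 8],
  [0, 0, 0],
  [0, 0, 0],
], twist=[0, 0, 0, 0, 0, 0, 0, 0], claw=[-0.14, -0.14, -0.14, -0.14, -0.14, -0.14, -0.14, -0.14])

```text
time_s: 13.6
tcp_pos: [0.4414, -0.2366, 0.1529]
tcp_rot: [1.71, 2.634, 0.0]
force: [0.4, 0.4, -0.5]
width: 0.565
grip_force: 0.0
```

>>> play_rows([
  [0, 0, 0],
  [0, 0, 0],
  [0, 0, 0],
  [0, 0, 0],
  [0, 0, 0],
  [0, 0, 0],
], twist=[0, 0, 0, 0, 0, 0], claw=[0.2, 0.4, 0.8, 0.8, 0.8, 0.8])

```text
time_s: 14.2
tcp_pos: [0.4412, -0.2366, 0.1525]
tcp_rot: [1.711, 2.634, -0.0]
force: [0.1, 0.7, 2.0]
width: 0.267
grip_force: 30.0
```

>>> play_rows([
  [0, 0, -4],
  [0, 0, -10],
  [0, 0, -14],
  [0, 0, -12],
  [0, 0, -8],
  [0, 0, 0],
], twist=[0, 0, 0, 0, 0, 0], claw=[0.8, 0.8, 0.8, 0.8, 0.8, 0.8])

```text
time_s: 14.8
tcp_pos: [0.4417, -0.2368, 0.2023]
tcp_rot: [1.709, 2.632, 0.0]
force: [-0.2, -0.2, 0.2]
width: 0.272
grip_force: 30.0
```

>>> play_rows([
  [8.7, 0, -1.9],
  [8.7, 0, -1.9],
  [8.3, 0, -0.6],
  [8.3, 0, -0.6],
  [8.3, 0, 0.6],
  [8.3, 0, 0.6],
  [0, 0, 0],
], twist=[0, 0, 0, 0, 0, 0, 0], claw=[0.8, 0.8, 0.8, 0.8, 0.8, 0.8, 0.8])

```text
time_s: 15.5
tcp_pos: [0.4201, -0.1892, 0.204]
tcp_rot: [-1.71, -2.636, -0.0]
force: [1.0, -0.6, 0.5]
width: 0.267
grip_force: 30.0
```

Run:
```python
from m import *
st=sense(); print(st["tcp_pos"],st["force"],st["torque"],st["joint_positions"])
p=snapshot("scene"); save(p,"s4.png",(250,160,400,320),4)
```

```text
[ 0.4201 -0.1892  0.204 ] [ 0.9637 -0.6295  0.501 ] [-0.1785 -0.3316 -0.0311] [-0.4973 -0.2914  1.6599  0.0003  1.7732 -0.9172]
```

View pics/s4.png

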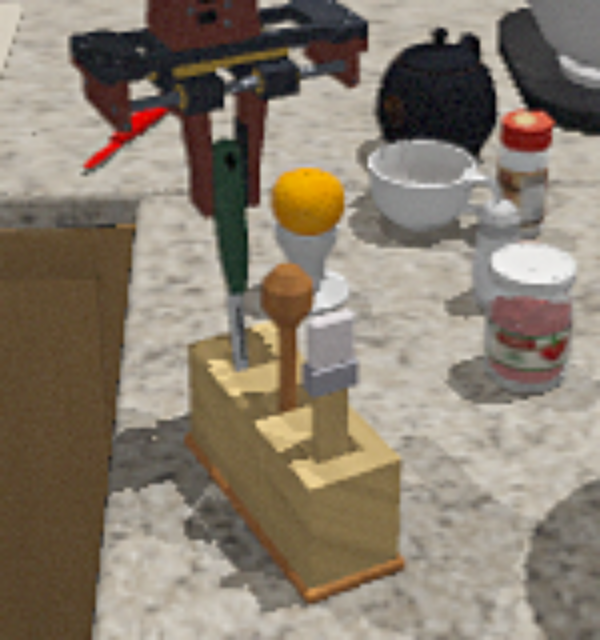

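The scene crop shows the handle in the gripper at (232,220) and the blade still in the end slot at (240,360). The mandarin is sitting on the cup at (308,200). The pivoting works, so I'll continue the arc.

>>> play_rows([
  [8.1, 0, 1.7],
  [8.1, 0, 1.7],
  [7.8, 0, 2.9],
  [7.8, 0, 2.9],
  [7.4, 0, 3.9],
  [7.4, 0, 3.9],
  [6.7, 0, 4.9],
  [6.7, 0, 4.9],
  [3.8, 0, 3.6],
  [3.8, 0, 3.6],
], twist=[0, 0, 0, 0, 0, 0, 0, 0, 0, 0], claw=[0.8, 0.8, 0.8, 0.8, 0.8, 0.8, 0.8, 0.8, 0.8, 0.8])

```text
time_s: 16.55
tcp_pos: [0.3928, -0.1282, 0.1696]
tcp_rot: [1.711, 2.635, 0.0]
force: [-0.2, -1.3, -0.2]
width: 0.148
grip_force: 30.0
```

Run:
```python
from m import *
st=sense(); print(st["tcp_pos"],st["force"],st["torque"],st["width"])
R=Ro.from_rotvec(st["tcp_rot"]).as_matrix()
for c in("scene","top","wrist"):
    p=snapshot(c); W=world(p,st)
    if c=="scene": save(p,"s5.png",(250,160,400,320),4)
    for t in("peeler_grip","peeler_tip"): print(c,t,[(to_tool(st,d["at"]),d["confidence"]) for d in tip_of(t,p)[:2]])
    for d in silhouettes("peeler_grip",p)[:2]:
        P=W[d["mask"]]; P=P[~np.isnan(P[:,0])]; T=(P-st["tcp_pos"])@R*1000
        k=(abs(T[:,1])<14)&(abs(T[:,0])<130)&(T[:,2]<95); T=T[k]
        if len(T)>20:
            m=np.median(T,0); v=np.linalg.svd(T-m,full_matrices=False)[2][0]; print(c,len(T),m,v,"slant",np.degrees(np.arctan2(-v[0]*np.sign(v[2]),abs(v[2]))))
```

```text
[ 0.3928 -0.1282  0.1696] [-0.206  -1.3104 -0.1988] [-0.3964 -0.1442 -0.051 ] 0.1484334171531508
scene peeler_grip [(array([ 4.1851, -3.864 , 13.1201]), 0.79)]
scene peeler_tip [(array([-106.4486,   -3.2321,   96.8188]), 0.59), (array([375.7982,  44.6572, 159.1256]), 0.55)]
scene 222 [-38.7739  -4.3796  36.2257] [-0.704  -0.0193  0.7099] slant 44.76158824874889
top peeler_grip [(array([462.6405, 149.0297, 166.1291]), 0.53), (array([ 79.6228, 136.9174,  83.2243]), 0.33)]
top peeler_tip [(array([376.9191,  51.725 , 159.5258]), 0.79), (array([ 83.533 , 135.2653, 107.1243]), 0.61)]
wrist peeler_grip [(array([ 3.1561,  0.166 , 12.0201]), 0.82)]
wrist peeler_tip [(array([-104.3395,   -0.103 ,  100.3189]), 0.98)]
wrist 2406 [13.6891 -0.2311 -5.6814] [-0.8391 -0.0173  0.5438] slant 57.054275076450665
```

View pics/s5.png

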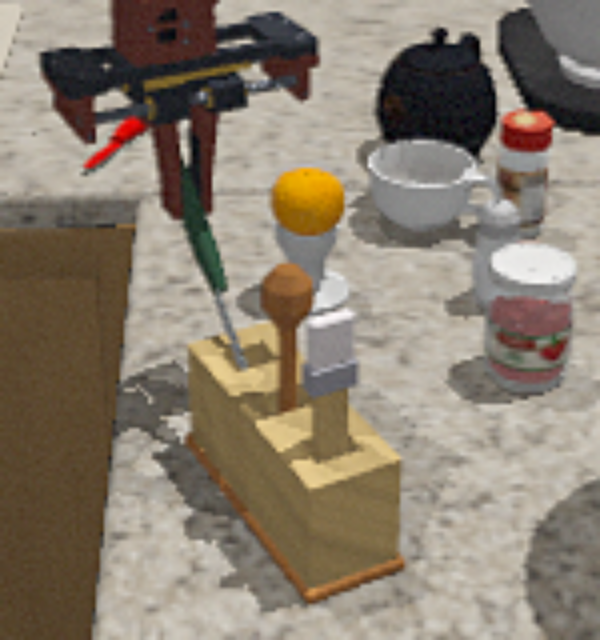

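Run:
```python
from m import *
st=sense(); print(st["width"],st["grip_force"])
p=snapshot("wrist"); save(p,"w6.png",(160,100,480,340),2.5)
W=world(p,st);R=Ro.from_rotvec(st["tcp_rot"]).as_matrix()
d=silhouettes("peeler_grip",p)[0]; P=W[d["mask"]]; P=P[~np.isnan(P[:,0])]; T=(P-st["tcp_pos"])@R*1000
u=(T@np.array([-.7071,0,.7071])); w=T@np.array([.7071,0,.7071])
for lo in range(-50,110,10):
    k=(u>=lo)&(u<lo+10)&(abs(T[:,1])<16)
    if k.sum()>5: print(lo,k.sum(),"y",np.percentile(T[k,1],[3,97]),"w",np.percentile(w[k],[3,50,97]))
```

```text
0.15001926880196287 29.967525646789
-30 975 y [-4.939   4.7629] w [ 2.0292  9.8102 20.0784]
-20 485 y [-6.7016  6.2632] w [-0.6724  1.9204 18.9668]
-10 311 y [-6.5105  6.0829] w [-1.9897 -0.5123  6.3715]
0 252 y [-6.7964  5.8257] w [-3.2053 -1.7679  3.8938]
10 210 y [-6.6062  5.6077] w [-4.1915 -2.9076  0.8338]
20 140 y [-7.5554  6.4313] w [-4.5522 -3.0655  1.5588]
30 22 y [-7.9593  6.8317] w [-2.2503 -0.2351  1.5535]
```

View pics/w6.png

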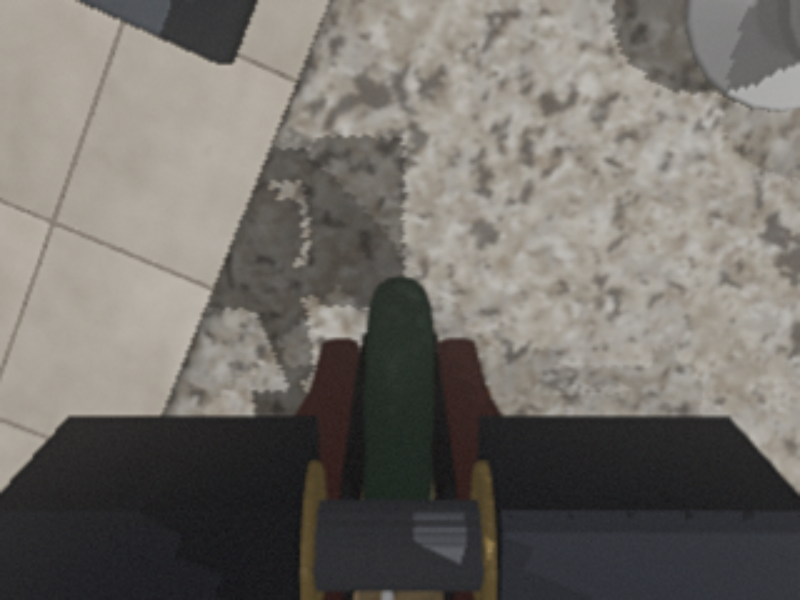

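The wrist crop shows the green handle at (400,400) between the pads with 13 mm visible. It has rolled so the pads now hold its flat faces, which is a steady grip. The slant measures about 50°. I'll ease it back a little against the slot's inner wall, then draw it out along its axis.

>>> play_rows([
  [-4, 0, 0],
  [-4, 0, -1],
  [-4, 0, -3],
  [-3, 0, -3],
  [0, 0, 0],
], twist=[0, 0, 0, 0, 0], claw=[0.8, 0.8, 0.8, 0.8, 0.8])

```text
time_s: 17.75
tcp_pos: [0.3992, -0.1418, 0.1775]
tcp_rot: [-1.71, -2.634, -0.002]
force: [-2.4, 4.5, 3.1]
width: 0.15
grip_force: 30.1
```

```bash
cat >> m.py <<'E'
def peel(cs=("scene","wrist","top")):
  for c in cs:
    st=sense(); p=snapshot(c); o={}
    for t in("peeler_grip","peeler_tip"):
        for d in tip_of(t,p)[:2]:
            q=to_tool(st,d["at"])
            if np.linalg.norm(q)<180 and (t=="peeler_tip" or np.linalg.norm(q)<40): o[t]=q; print(c,t,q,np.array(d["at"]),round(d["confidence"],2)); break
    if len(o)==2: v=o["peeler_tip"]-o["peeler_grip"]; print("  len",np.linalg.norm(v),"slant",np.degrees(np.arctan2(np.hypot(v[0],v[1]),v[2])))
    if c=="wrist":
        W=world(p,st);R=Ro.from_rotvec(st["tcp_rot"]).as_matrix()
        P=W[silhouettes("peeler_grip",p)[0]["mask"]]; P=P[~np.isnan(P[:,0])]; T=(P-st["tcp_pos"])@R*1000
        u=T@[-.7071,0,.7071]; w=T@[.7071,0,.7071]; X=[];Y=[]
        for lo in range(-20,30,5):
            k=(u>=lo)&(u<lo+5)&(abs(T[:,1])<4)
            if k.sum()>5: X.append(lo+2.5);Y.append(np.median(w[k]))
        print("  top-face slant",45-np.degrees(np.arctan(np.polyfit(X,Y,1)[0])))
  print(sense()["tcp_pos"],sense()["force"],sense()["width"])
E
python3 -c "
from m import *
peel()"
```

```text
scene peeler_grip [ 3.0611 -4.1677 10.88  ] [ 0.3941 -0.1407  0.1666] 0.53
scene peeler_tip [-92.9272  -2.3955 108.7464] [ 0.4348 -0.2275  0.0686] 0.64
  len 137.09387294842904 slant 44.44981997218931
wrist peeler_grip [-0.411  -5.0998 12.5669] [ 0.3945 -0.144   0.1645] 0.92
  top-face slant 44.2120980039998
[ 0.399  -0.1415  0.177 ] [-1.9768  4.5624  3.7261] 0.14872287991988262
```

Slant is now about 44.5°. I'm withdrawing outward and up.

>>> play_rows([
  [4, 0, -6],
  [7, 0, -9],
  [7, 0, -12],
  [7, 0, -14],
  [7, 0, -16],
  [7, 0, -18],
  [7, 0, -18],
  [7, 0, -12],
  [0, 0, 0],
  [0, 0, 0],
], twist=[0, 0, 0, 0, 0, 0, 0, 0, 0, 0], claw=[0.8, 0.8, 0.8, 0.8, 0.8, 0.8, 0.8, 0.8, 0.8, 0.8])

```text
time_s: 19.25
tcp_pos: [0.3776, -0.0937, 0.282]
tcp_rot: [1.71, 2.635, -0.0]
force: [0.2, -0.4, -0.5]
width: 0.145
grip_force: 30.0
```

```bash
python3 -c "
from m import *
peel(); p=snapshot('scene'); save(p,'s7.png',(230,130,430,330),3); mand(('top','scene'))
print(sense()['time_s'],sense()['joint_positions'])"
```

```text
scene peeler_grip [ 0.1275 -7.1801 10.2704] [ 0.371  -0.0965  0.2717] 0.72
scene peeler_tip [-96.1902  -2.9937 111.3233] [ 0.4141 -0.1828  0.1707] 0.56
  len 139.66495623455444 slant 43.652655141758146
wrist peeler_grip [ 1.9993 -2.8555 14.5246] [ 0.3739 -0.0932  0.2663] 0.84
  top-face slant 45.37938079271363
[ 0.3775 -0.0939  0.2817] [-0.3005  0.0952 -1.1676] 0.1490055737248299
top 328 mand [ 0.4833 -0.0012  0.0868]
scene 243 mand [0.4833 0.0001 0.0836]
20.0 [-0.331  -0.4639  1.6516  0.      1.9538 -0.75  ]
```

View pics/s7.png

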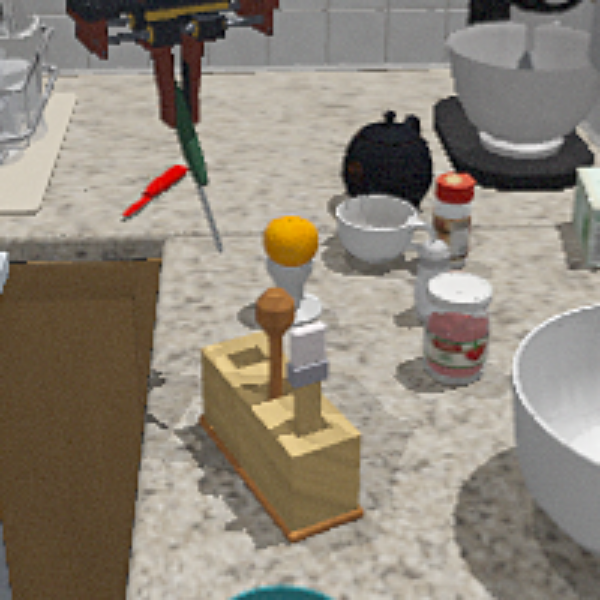

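The crop shows the peeler clear of the block, with its blade end at (220,250) and slanted. The spoon and brush are still in place, and the mandarin is on the cup at (290,240).

>>> play_rows([
  [6, 6, 0],
  [14, 14, 0],
  [20, 20, 0],
  [22, 22, 0],
  [22, 22, 0],
  [22, 21.8, 0],
  [18, 18, 0],
  [10.3, 10, 0],
  [4, 4, 0],
  [0, 0, 0],
], twist=[0, 0, 0, 0, 0, 0, 0, 0, 0, 0], claw=[0.8, 0.8, 0.8, 0.8, 0.8, 0.8, 0.8, 0.8, 0.8, 0.8])

```text
time_s: 21.0
tcp_pos: [0.4471, 0.0888, 0.2818]
tcp_rot: [-1.71, -2.635, 0.001]
force: [-0.9, 0.5, -1.0]
width: 0.15
grip_force: 30.0
```

```bash
cat > t.py <<'E'
from m import *
peel()
for c in("scene","top"):
    st=sense(); p=snapshot(c); W=world(p).reshape(-1,3); C=p["pixels"].reshape(-1,3)
    T=(W-st["tcp_pos"])@Ro.from_rotvec(st["tcp_rot"]).as_matrix()*1000
    k=(T[:,0]>-125)&(T[:,0]<-70)&(abs(T[:,1])<20)&(T[:,2]>70)&(T[:,2]<130)
    P=T[k]
    if len(P): i=P[:,2].argsort()[-6:]; print(c,len(P),"lowest pts",np.median(P[i],0),P[:,0].min(),"world",np.median(W[k][i],0))
    print([np.array(d["at"]) for d in tip_of("mandarin_center",p)[:1]])
mand(("top","scene")); print(sense()["time_s"])
p=snapshot("scene"); save(p,"s8.png",(260,100,420,240),4)
E
python3 t.py
```

```text
scene peeler_grip [ 1.8658 -5.9949 15.0172] [0.4409 0.0881 0.2668] 0.65
scene peeler_tip [-93.2333  -0.4256 109.5212] [0.4847 0.0035 0.1723] 0.7
  len 134.1858785416707 slant 45.22887547170453
wrist peeler_grip [ 1.015  -3.0885 15.0264] [0.4438 0.0875 0.2671] 0.98
  top-face slant 45.40760443051631
top peeler_tip [-101.5198   -1.4363  110.6208] [ 0.487  -0.0054  0.1715] 0.47
[0.4471 0.0883 0.282 ] [0.3078 0.9186 0.2562] 0.15065877628290017
scene 26 lowest pts [-90.5847  -5.4677 108.6451] -99.01648571908405 world [0.4796 0.0037 0.1734]
[array([ 0.4849, -0.0002,  0.0871])]
top 23 lowest pts [-92.1207  -6.3922 105.5898] -98.93051208981409 world [0.4795 0.002  0.1764]
[array([0.4835, 0.0002, 0.0877])]
top 306 mand [ 0.4832 -0.0009  0.0871]
scene 267 mand [0.4831 0.0005 0.0835]
21.9
```

View pics/s8.png

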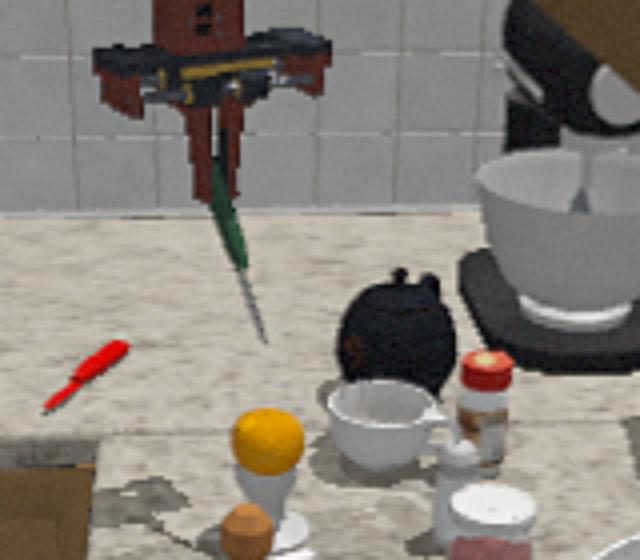

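The blade end at (267,342) stands above the mandarin at (268,440), and its offset in plan is 1–2 mm. Now lowering 31 mm to leave about 3 cm.

>>> play_rows([
  [1, 0, 4],
  [0, 0, 7],
  [0, 0, 8],
  [0, 0, 7],
  [0, 0, 4],
  [0, 0, 1],
  [0, 0, 0],
  [0, 0, 0],
  [0, 0, 0],
], twist=[0, 0, 0, 0, 0, 0, 0, 0, 0], claw=[0.8, 0.8, 0.8, 0.8, 0.8, 0.8, 0.8, 0.8, 0.8])

```text
time_s: 22.85
tcp_pos: [0.4469, 0.0895, 0.2514]
tcp_rot: [1.711, 2.634, 0.001]
force: [1.1, 0.9, -1.5]
width: 0.148
grip_force: 30.0
```

```bash
python3 t.py
```

```text
scene peeler_grip [ 2.4907 -5.6607 12.2564] [0.4407 0.0895 0.2391] 0.51
scene peeler_tip [-94.9536  -2.9408 109.9793] [0.4829 0.0016 0.1414] 0.71
  len 138.03093856088935 slant 44.92936420852821
wrist peeler_grip [ 0.7499 -5.9349 13.5997] [0.4411 0.0878 0.2376] 0.69
  top-face slant 45.47906912118117
[0.4467 0.0895 0.2509] [ 0.3933 -0.1121 -0.6792] 0.14797784209856873
scene 23 lowest pts [-91.2577  -4.2963 109.9544] -97.62208895659015 world [0.4798 0.0043 0.141 ]
[array([ 0.4804, -0.0014,  0.0892])]
top 20 lowest pts [-93.2405  -5.3474 108.5382] -98.11197187987158 world [0.4801 0.0024 0.1424]
[array([ 0.4864, -0.0015,  0.0865])]
top 339 mand [ 0.4832 -0.001   0.0871]
scene 255 mand [0.4835 0.0005 0.0837]
23.75
```

```bash
python3 -c "
from bench import *
print(sign_off())"
```

```text
the job is handed in; nothing more can be done
None
```

The job is handed in at about 24 s: the mandarin rests by itself on the egg cup, and the gripper holds the peeler, blade end down at about 45°, about 3 cm above the mandarin's middle.

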